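# Slide the crystallising dish under the dosing tip and start the pump

### The job

Slide the wide glass crystallising dish along the bench, pushing it gently with the fingertips and without gripping or lifting it, until it stands centred under the tip of the dosing pump's arm. When the dish stands still there, press the round start key on top of the pump fully down and let it come back up. Do not bump the dosing arm, do not start the pump before the dish is in place, and leave the flask, the bottle and the small beaker where they stand.

Things in the scene. Friction and masses are not known exactly. Their poses are not given: they have to be found in the camera images.
- dish: wide, low, empty crystallising dish of clear glass with a pale rim: a straight-sided round dish, 115 mm outside diameter, 65 mm high, wall 3.5 mm, about 0.3 kg. It stands loose on the bench (surface at z = 0). Origin: centre of its underside; z up.
- dish_mouth (a point): centre of the dish's mouth, level with the rim, 65 mm above the dish's origin.
- pump: white bench dosing pump, fixed to the bench: housing 170 mm (its x) by 150 mm (its y), top 130 mm above the bench. Origin: centre of the housing's underside. Its front faces its -x; the pump head sticks out 38 mm from the front. A fixed amber feed bottle 86 mm across and 183 mm high stands behind it, 145 mm along +x from the origin, and a thin tube rises to 205 mm there.
- dosing_arm: fixed bent steel tube 8 mm thick, bracketed to the pump housing's -y side: it rises from (-55, -81) mm in the pump's x, y to 189 mm above the bench at its highest, runs forward over the front at that height, then turns down to a white tip. Its origin and axes are those of the pump.
- tip (a point): lower end of the dosing arm's white tip (13 mm thick), 105 mm above the bench, 225 mm from the pump's origin along its -x, that is 140 mm in front of the housing. The dish passes under it with 40 mm to spare.
- start (a joint): travel of the start key in m: 0 at rest, 0.006 fully down. A spring pushes it back; fully down takes about 5 N.
- start_top (a point): centre of the top of the round start key (28 mm across, pressed straight down), on the top of the pump housing towards its front and its +y side. At rest it is 152 mm above the bench and stands 10 mm proud of its black collar (44 mm across, its top 12 mm above the housing), 4 mm when fully down; the key's centre lies at (-45, 35) mm in the pump's x, y. The other keys and the display beside it are flat.
- flask: bystander: loose conical flask of clear glass, foot 80 mm across, 118 mm high. Origin: centre of its underside.
- bottle: bystander: loose amber bottle with a black cap and paper label, 62 mm across, 125 mm high. Origin: centre of its underside.
- beaker: bystander: loose small white porcelain beaker, 52 mm across, 70 mm high. Origin: centre of its underside.

How it is judged (in metres and radians):
On the way, in this order (a step that is already met when the one before it is completed fails the run):
1. the dish stands still on the bench, centred under the dosing tip to within 15 mm (horizontal distance between dish_mouth and tip below 0.015 m and linear speed of dish below 0.02 m/s), for 0.3 s.
2. the start key is pressed down (value of joint start above 0.0045 m), for 0.05 s.
At the end, for the whole second after the job is handed in: The dish stands flat and still on the bench with the middle of its mouth within 15 mm (seen from above) of the dosing tip; the start key has been pressed at least 4.5 mm down with the dish there and is up again; flask, bottle and beaker stand within 20 mm of where they stood (all of step 1 and height (world z) of dish below 0.004 m and angle between dish's own z axis and vertical below 0.06 rad and value of joint start below 0.002 m and distance of each of flask, bottle, beaker from where it was at the start of the episode below 0.02 m); the robot touches nothing.
It fails at once if the dish is lifted off the bench or tipped (height (world z) of dish above 0.008 m or angle between dish's own z axis and vertical above 0.2 rad).
It fails at once if the dish is gripped or pressed hard (over 20 N) (contact force between the fingers and dish above 20 N).
It fails at once if the start key is pressed while the dish is not under the tip (value of joint start above 0.003 m and horizontal distance between dish_mouth and tip above 0.018 m).
It fails at once if the robot bumps the dosing arm (over 5 N) (contact force between any of the fingers, the arm and dosing_arm above 5 N).
It fails at once if a bystander is pushed away or knocked over (distance of any of flask, bottle, beaker from where it was at the start of the episode above 0.02 m or angle between any of flask, bottle, beaker's own z axis and vertical above 0.4 rad).
It also fails if it takes over 58 s, if anything falls off the work surface, if the arm or the gripper's body presses on something with over 40 N, if the wrist force passes 120 N, or if a joint passes its speed limit or range.

### The arm

A 6-joint arm with a two-finger parallel gripper is mounted at the origin on the work surface. World frame = base frame: x ahead of the robot, y to its left, z up, the work surface at z = 0. Lengths are in m, angles in degrees, forces in N, time in s.
With the tool pointing down it reaches from about 0.25 to 0.725 m from the base axis. Payload 9.7 kg.
Tool frame: the origin (TCP) lies on the centre line of the jaws, within the pads' length; the fingertips stand 14 mm ahead of it and the grasp point (between the pads) lies 5 mm behind it; z points along the fingers, y is the line along which they close (so a half turn about z gives the same grasp; the last joint's range is limited). The gripper opens to 85 mm and grips with 20 to 120 N. Pads are 22 mm wide; open, the fingers measure 114 mm over their backs; the gripper's body (76 mm by 85 mm) begins 54 mm behind the grasp point. The pads swing forward as they close: fully open they stand 13 mm farther back than shut.
Start: joints at [-77.063, 4.979, 10.078, 95.1, 0, 90], TCP at [0.123, -0.536, 0.245] pointing down, gripper open.
Joint ranges: [-179.16, 179.16], [-48.56, 103.87], [-65.8, 70.77], [-126.05, 130.52], [-82.76, 87.17], [-180, 180]. Speed limits (degrees/s): [127.2, 127.2, 147.25, 180, 180, 180].

### API

Orientations are given as [roll, pitch, yaw] about the fixed x, y, z axes, in that order (R = Rz(yaw) Ry(pitch) Rx(roll)).
In Python, from workcell import bot, camera, get_calibration, ticket gives the robot as it stands. The module is installed in compiled form; this text tells all that it offers.
- The arm moves only by the tool send_rows, never from a script. Its arguments are lists of equal length, an entry for each row: "linear": the shift along the tool's x, y, z in m, a list of three; "twist": the turn, a rotation vector about the tool's x, y, z in units of 10 degrees (1.0 is 10 degrees), a list of three; "gripper": the opening in per cent of the stroke, from 0 (shut) to 100 (fully open). In form: {"linear": [[x, y, z], ...], "twist": [[wx, wy, wz], ...], "gripper": [gripper, ...]}. A call has 1 to 8 rows; each row shifts and turns the commanded pose from where the row before left it, along the tool's axes as they then stand; what a row does not reach is not made up. A row lasts 1/8 s, in which the tool goes at most 62.5 mm and 10.7 degrees, less where a joint would pass 70% of its speed; a pose out of reach is approached as far as the arm can. A call with a gripper value outside its range is refused whole. The fingers move at their own pace and stop on an object; "grip_force" is the grip in N (left out, the last holds). Time passes only in rows, so rows that do not move let the fingers close. It gives the time, the measured TCP pose, the force, the opening and the grip force at its end, in the units of the state.
- bot.get_obs(): the state, without advancing time (a new reading comes with each control period).
- camera(name): name is "scene" or "top" or "wrist"; returns the picture (420x560x3 uint8, red, green, blue); there is no depth.
- get_calibration(name): a dict with "fx", "fy", "cx", "cy" (pixels), "k1" (the pictures are not rectified: a ray, as slopes to the right and down, at radius r is drawn at 1 + k1 r^2 times it, then the intrinsics apply), "origin" and "orientation" of the camera in the world; the wrist camera has in their place "hand_eye" (4x4, takes a point from camera to tool coordinates, whose origin is the TCP and whose axes are the flange's). Camera axes: x right, y down, z forward; pixel columns grow to the right and rows downward; lengths in m; the calibration is good to about 2 mm. A picture is of the moment at which its call begins: read the wrist's pose just before it. get_calibration takes no time and is no camera call.
- ticket.job_done(): hands the job in; it is judged then, once.
The state is a dict: "time": time; "q": joint angles; "qd": joint speeds; "joint_efforts": joint torques, N m; "ee_pos": TCP position; "tcp_rot": TCP orientation; "wrist_force": force on the tool from outside, world axes, zero at the start; "torque": the same for the moment, N m; "opening": finger opening in m; "grasp_force": force on a finger pad.
Only numpy, scipy, OpenCV 4.12 (cv2) and the standard library are available. Lean on these libraries where they do the work, as an engineer would, in place of code of your own. Each camera call takes 0.05 s, during which the arm holds its last target. There are 200 camera calls.

## Working session

There is one attempt and no reset: what is moved stays moved. The work goes in short steps, Python scripts to look and compute and a tool call to move; the robot and the scene stay as the last step left them, time stands still between calls to the robot, and variables do not carry over. Pictures are saved under pics/ and viewed, at most 10 in all, crops included, and the job is handed in when it is done.

Besides the shell and the picture viewer there is one more tool, called after "Request:" in YAML: its name, and indented under it one key for each argument. send_rows: Moves the arm, as the interface text tells. Its arguments: {"type":"object","properties":{"linear":{"type":"array"},"twist":{"type":"array"},"gripper":{"type":"array"},"grip_force":{"type":"number"}},"required":["linear","twist","gripper"]}

```bash
mkdir -p pics; python3 - <<'E'
from workcell import bot,camera,get_calibration
import cv2
for n in("scene","top"):
    cv2.imwrite(f"pics/{n}0.png",camera(n)[:,:,::-1]); print(n,get_calibration(n))
print(get_calibration("wrist"));o=bot.get_obs();print(o)
E
```

```text
scene {'fx': 394.6336101503566, 'fy': 394.6336101503566, 'cx': 279.349579767262, 'cy': 207.16602144370654, 'k1': -0.11803343362512854, 'origin': array([ 0.96529737, -0.53850761,  0.85065065]), 'orientation': array([-138.95421956,    0.1621485 ,   38.99295477])}
top {'fx': 520.2752705427746, 'fy': 520.2752705427746, 'cx': 275.63456736437394, 'cy': 204.1123509018143, 'k1': -0.16924572215101172, 'origin': array([ 0.32659811, -0.03402179,  1.40253921]), 'orientation': array([-169.35372602,   -0.66195026,  -90.81483043])}
{'fx': 339.70088748932676, 'fy': 339.70088748932676, 'cx': 282.7141893356424, 'cy': 212.70325708655957, 'k1': -0.07444476950249758, 'hand_eye': array([[ 1.06766331e-03, -9.55030136e-01, -2.96506830e-01,
         7.43275385e-02],
       [ 9.99999425e-01,  9.89285114e-04,  4.14376965e-04,
        -8.53655247e-04],
       [-1.02412696e-04, -2.96507102e-01,  9.55030643e-01,
        -1.29240065e-01],
       [ 0.00000000e+00,  0.00000000e+00,  0.00000000e+00,
         1.00000000e+00]])}
{'time': 0.1, 'q': array([-7.70616341e+01,  5.00870350e+00,  1.00400141e+01,  9.50979651e+01,
       -7.98091628e-04,  8.99998425e+01]), 'qd': array([-0.02987148, -0.03859316,  0.16663804, -0.04732008, -0.02630543,
        0.06859736]), 'joint_efforts': array([ 2.42320459e-05, -5.21563125e+01,  4.65651226e+01,  1.59998046e-02,
        5.18809571e-06,  1.09306552e-05]), 'ee_pos': array([ 0.1231047 , -0.5358711 ,  0.24465583]), 'tcp_rot': array([-1.79933345e+02,  7.97907884e-04,  1.29385243e+01]), 'wrist_force': array([-0.00787708, -0.14388377, -0.35608881]), 'torque': array([-0.01697288, -0.02369061, -0.0087157 ]), 'grasp_force': 0.0, 'opening': 0.08524031119641035}
```

View pics/top0.png

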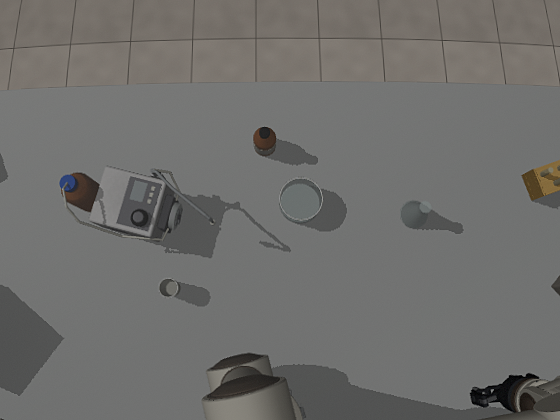

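View pics/scene0.png

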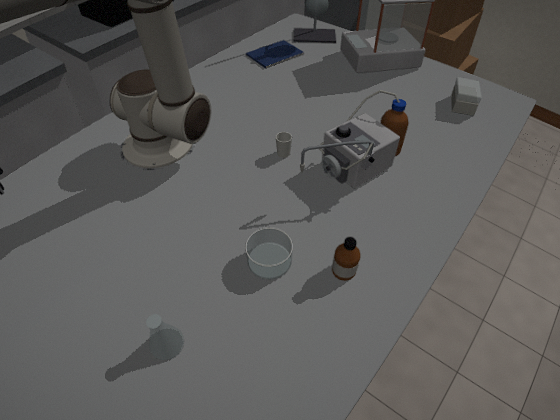

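The top view shows the dish at about (301,200), the dosing tip near (213,221), the key near (139,217), the bottle at (265,140), the beaker at (170,288) and the flask at (415,213). I'll enlarge the area around the pump and dish.

```bash
cat > h.py <<'E'
import numpy as np,cv2
from scipy.spatial.transform import Rotation as R
from workcell import bot,camera,get_calibration
def pose(n):
    c=get_calibration(n)
    if n=="wrist":
        o=bot.get_obs();T=np.eye(4);T[:3,:3]=R.from_euler('xyz',o['tcp_rot'],degrees=True).as_matrix();T[:3,3]=o['ee_pos']
        T=T@c['hand_eye'];return c,T[:3,:3],T[:3,3]
    return c,R.from_euler('xyz',c['orientation'],degrees=True).as_matrix(),c['origin']
def ray(n,p):
    c,M,o=pose(n);d=np.array([(p[0]-c['cx'])/c['fx'],(p[1]-c['cy'])/c['fy']]);s=d.copy()
    for _ in range(20): s=d/(1+c['k1']*(s@s))
    return o,M@np.array([*s,1])
def atz(n,p,z):
    o,d=ray(n,p);return o+d*(z-o[2])/d[2]
def proj(n,P):
    c,M,o=pose(n);q=(np.atleast_2d(P)-o)@M;s=q[:,:2]/q[:,2:];s=s*(1+c['k1']*(s**2).sum(1,keepdims=True))
    return s*[c['fx'],c['fy']]+[c['cx'],c['cy']]
E
python3 - <<'E'
import cv2
t=cv2.imread('pics/top0.png')[120:320,50:330];cv2.imwrite('pics/topc.png',cv2.resize(t,None,fx=2.857,fy=2.857,interpolation=cv2.INTER_CUBIC))
t=cv2.imread('pics/scene0.png')[80:290,220:430];cv2.imwrite('pics/scc.png',cv2.resize(t,None,fx=2.857,fy=2.857,interpolation=cv2.INTER_CUBIC))
E
```

```text
(no output)
```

View pics/topc.png

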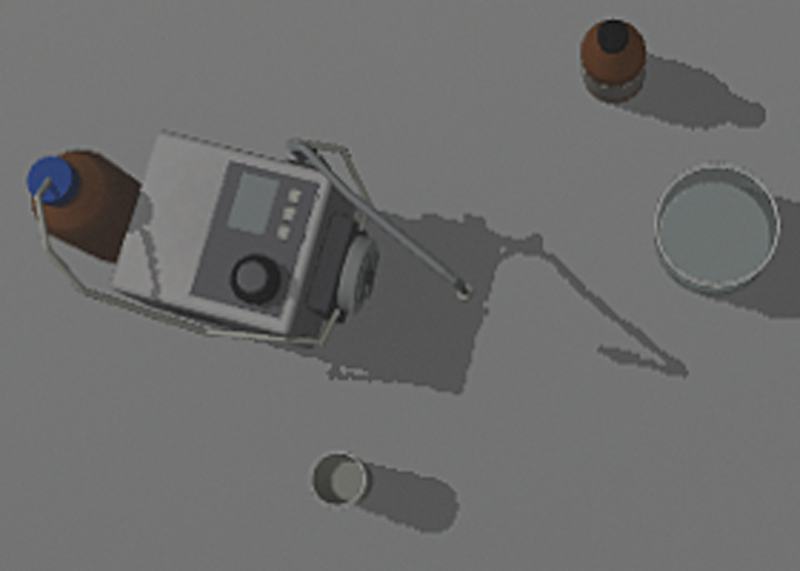

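View pics/scc.png

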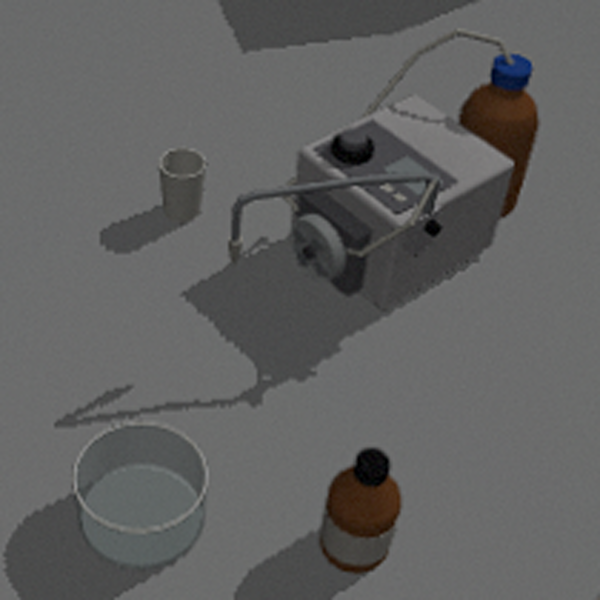

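```bash
python3 - <<'E'
from h import *
from scipy.optimize import least_squares
f=2.857
T=lambda x,y:np.array([x/f+50,y/f+120]); S=lambda x,y:np.array([x/f+220,y/f+80])
obs=[("top",T(330,183),(-85,-75,130)),("top",T(163,131),(85,-75,130)),("top",T(290,335),(-85,75,130)),("top",T(112,293),(85,75,130)),
("top",T(463,294),(-225,0,105)),("scene",S(236,262),(-225,0,105)),("top",T(257,275),(-45,35,152)),("scene",S(353,144),(-45,35,152)),
("scene",S(386,222),(-85,-75,130)),("scene",S(514,163),(85,-75,130)),("scene",S(299,152),(-85,75,130))]
def w(p,P):
    P=np.array(P)/1000;c,s=np.cos(p[2]),np.sin(p[2]);return np.array([p[0]+c*P[0]-s*P[1],p[1]+s*P[0]+c*P[1],P[2]])
r=lambda p:np.concatenate([proj(n,w(p,P))[0]-u for n,u,P in obs])
s=least_squares(r,[.33,.35,1.5],loss='soft_l1');p=s.x
print('pump',p[:2],np.degrees(p[2]));print(r(p).reshape(-1,2).round(1).tolist())
print('tip',w(p,(-225,0,105)),'top tip',atz("top",T(463,294),.105),'scene',atz("scene",S(236,262),.105));print('key',w(p,(-45,35,152)))
print('arm high',w(p,(-225,0,189)),w(p,(-55,-81,189)), 'head',w(p,(-123,0,60)))
print('dish top',atz("top",T(717,228),.065),'scene',atz("scene",S(141,477),.065))
print('dish floor',atz("top",T(714,236),.003),atz("scene",S(143,512),.003))
print('bottle',atz("top",T(613,36),.125),'beaker',atz("top",T(341,479),.07),'flask',atz("top",(425,207),.118))
E
```

```text
pump [0.57802757 0.31950032] 75.86957451352781
[[2.5, -3.7], [-1.8, -0.3], [0.5, 0.5], [-0.7, -0.8], [2.9, 0.3], [-0.8, 0.4], [-1.0, 0.8], [-0.2, -2.9], [4.2, 1.7], [0.6, -0.9], [-1.6, -1.5]]
tip [0.52309832 0.10130825 0.105     ] top tip [0.52396378 0.10867277 0.105     ] scene [0.52391365 0.10391448 0.105     ]
key [0.53310073 0.28440645 0.152     ]
arm high [0.52309832 0.10130825 0.189     ] [0.64314956 0.24638995 0.189     ] head [0.54799958 0.20022199 0.06      ]
dish top [ 0.58849741 -0.1196406   0.065     ] scene [ 0.59488966 -0.12311468  0.065     ]
dish floor [ 0.59285034 -0.12054453  0.003     ] [ 0.59164938 -0.11860937  0.003     ]
bottle [ 0.75407973 -0.02636569  0.125     ] beaker [0.36313149 0.22142815 0.07      ] flask [ 0.55574237 -0.43382085  0.118     ]
```

Request:
send_rows:
  linear:
    - [0,0,0]
    - [0,0,0]
    - [0,0,0]
  twist:
    - [0,0,1]
    - [0,0,1]
    - [0,0,1]
  gripper: [55,55,55]

```text
time: 0.48
ee_pos: [0.1231, -0.5359, 0.2449]
tcp_rot: [-180.0, 0.0, -17.4]
wrist_force: [-1.3, -0.5, -0.2]
opening: 0.0472
grasp_force: 0.0
```

```bash
python3 -c "
from workcell import bot;o=bot.get_obs();print(o['q'].round(1),o['tcp_rot'],o['opening'],o['ee_pos'])"
```

```text
[-77.1   5.   10.1  95.1   0.  120.3] [-1.79960318e+02  2.28646623e-02 -1.73978032e+01] 0.047172593371329494 [ 0.12308555 -0.5359064   0.24486757]
```

Request:
send_rows:
  linear:
    - [0,0,0]
    - [0,0,0]
    - [0,0,0]
    - [0,0,0]
    - [0,0,0]
    - [0,0,0]
    - [0,0,0]
    - [0,0,0]
  twist:
    - [0,0,-1.05]
    - [0,0,-1.05]
    - [0,0,-1.05]
    - [0,0,-1.05]
    - [0,0,-1.05]
    - [0,0,-1.05]
    - [0,0,-1.05]
    - [0,0,-1.05]
  gripper: [55,55,55,55,55,55,55,55]

```text
time: 1.48
ee_pos: [0.1231, -0.5359, 0.2449]
tcp_rot: [-180.0, -0.0, 67.3]
wrist_force: [-0.5, 0.3, 0.0]
opening: 0.047
grasp_force: 0.0
```

Request:
send_rows:
  linear:
    - [0,0,0]
    - [0,0,0]
    - [0,0,0]
    - [0,0,0]
    - [0,0,0]
    - [0,0,0]
    - [0,0,0]
    - [0,0,0]
  twist:
    - [0,0,-1.05]
    - [0,0,-1.05]
    - [0,0,-1.05]
    - [0,0,-1.05]
    - [0,0,-1.05]
    - [0,0,-1.05]
    - [0,0,-1.05]
    - [0,0,-1.05]
  gripper: [55,55,55,55,55,55,55,55]

```text
time: 2.48
ee_pos: [0.1231, -0.5359, 0.2448]
tcp_rot: [180.0, -0.0, 151.3]
wrist_force: [0.3, -0.5, -0.3]
opening: 0.0471
grasp_force: 0.0
```

Request:
send_rows:
  linear:
    - [0,0,0]
    - [0,0,0]
    - [0,0,0]
    - [0,0,0]
    - [0,0,0]
    - [0,0,0]
    - [0,0,0]
    - [0,0,0]
  twist:
    - [0,0,-1.05]
    - [0,0,-1.05]
    - [0,0,-1.05]
    - [0,0,-1.05]
    - [0,0,-1.05]
    - [0,0,-1.05]
    - [0,0,-1.05]
    - [0,0,-1.05]
  gripper: [55,55,55,55,55,55,55,55]

```text
time: 3.48
ee_pos: [0.1231, -0.5359, 0.2448]
tcp_rot: [180.0, 0.0, -124.7]
wrist_force: [-0.5, -0.2, -0.4]
opening: 0.0466
grasp_force: 0.0
```

Request:
send_rows:
  linear:
    - [0,0,0]
    - [0,0,0]
    - [0,0,0]
    - [0,0,0]
    - [0,0,0]
  twist:
    - [0,0,-1.05]
    - [0,0,-1.05]
    - [0,0,-1.05]
    - [0,0,-1.05]
    - [0,0,-1.05]
  gripper: [55,55,55,55,55]

```text
time: 4.1
ee_pos: [0.143, -0.5304, 0.2448]
tcp_rot: [179.1, 0.1, -74.4]
wrist_force: [-0.4, 0.6, 0.1]
opening: 0.0467
grasp_force: 0.0
```

Request:
send_rows:
  linear:
    - [-0.016,-0.05,0]
    - [-0.016,-0.05,0]
    - [-0.016,-0.05,0]
    - [-0.016,-0.05,0]
    - [-0.016,-0.05,0]
    - [-0.016,-0.05,0]
  twist:
    - [0,0,0]
    - [0,0,0]
    - [0,0,0]
    - [0,0,0]
    - [0,0,0]
    - [0,0,0]
  gripper: [55,55,55,55,55,55]

```text
time: 4.85
ee_pos: [0.4082, -0.3561, 0.2403]
tcp_rot: [179.1, 0.0, -74.4]
wrist_force: [0.6, -0.7, 1.2]
opening: 0.0469
grasp_force: 0.0
```

```bash
cat > go.py <<'E'
import sys
from h import *
def to(P,yaw):
    o=bot.get_obs();M=R.from_euler('xyz',o['tcp_rot'],degrees=True);G=R.from_euler('xyz',[180,0,yaw],degrees=True)
    print('q',o['q'].round(1),'pos',o['ee_pos'].round(4),'shift',M.inv().apply(np.array(P)-o['ee_pos']).round(4),'turn/10deg',(np.degrees((M.inv()*G).as_rotvec())/10).round(3))
v=list(map(float,sys.argv[1:]));to(v[:3],v[3])
E
python3 go.py .616 -.201 .245 -73.2
```

```text
q [ -40.7    4.3    8.7   95.    -0.8 -146.3] pos [ 0.4082 -0.3561  0.2403] shift [-0.0937 -0.2417 -0.0086] turn/10deg [ 0.092  0.004 -0.124]
```

Request:
send_rows:
  linear:
    - [-0.019,-0.048,-0.002]
    - [-0.019,-0.048,-0.002]
    - [-0.019,-0.048,-0.002]
    - [-0.019,-0.048,0]
    - [-0.018,-0.048,0]
    - [0,0,0]
  twist:
    - [0.09,0,-0.12]
    - [0,0,0]
    - [0,0,0]
    - [0,0,0]
    - [0,0,0]
    - [0,0,0]
  gripper: [55,55,55,55,55,55]

```text
time: 5.6
ee_pos: [0.6123, -0.1965, 0.2439]
tcp_rot: [179.9, 0.1, -73.0]
wrist_force: [-0.3, -0.0, 0.4]
opening: 0.0469
grasp_force: 0.0
```

```bash
python3 go.py .616 -.201 .035 -73.2;  python3 - <<'E'
from h import *
cv2.imwrite('pics/w1.png',camera("wrist")[:,:,::-1])
# predicted rims/tip in wrist view
t=np.linspace(0,2*np.pi,9)[:-1]
print(proj("wrist",np.c_[.591+.0575*np.cos(t),-.120+.0575*np.sin(t),0*t+.065]).round(0).tolist())
print(proj("wrist",[[.5235,.105,.105]]))
E
```

```text
q [ -17.8   18.6   25.8   97.4    0.  -124.8] pos [ 0.6123 -0.1965  0.2439] shift [ 0.0058 -0.0026  0.2089] turn/10deg [0.01  0.012 0.017]
[[222.0, 253.0], [229.0, 292.0], [262.0, 315.0], [303.0, 312.0], [331.0, 283.0], [329.0, 244.0], [295.0, 217.0], [249.0, 221.0]]
[[277.32418501 467.00430021]]
```

View pics/w1.png

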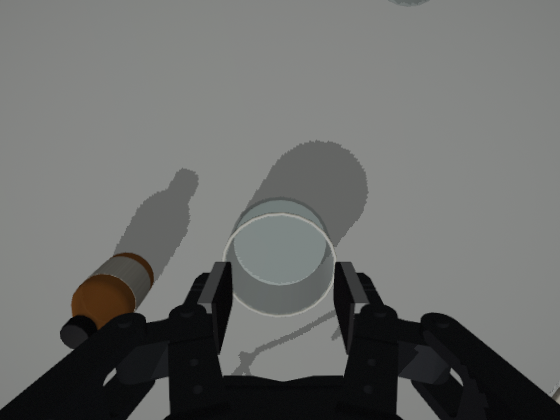

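The wrist view shows the dish rim's centre at about (279,264), midway between the open fingers, so the dish is at roughly (0.589, -0.121). I'll go down behind it.

Request:
send_rows:
  linear:
    - [0.01,0.001,0.04]
    - [0.009,0,0.045]
    - [0,0,0.045]
    - [0,0,0.04]
    - [0,0,0.025]
    - [0,0,0.014]
    - [0,0,0]
  twist:
    - [0,0,0.08]
    - [0,0,0]
    - [0,0,0]
    - [0,0,0]
    - [0,0,0]
    - [0,0,0]
    - [0,0,0]
  gripper: [55,55,55,55,55,55,55]

```text
time: 6.52
ee_pos: [0.6139, -0.2178, 0.0364]
tcp_rot: [179.9, 0.1, -74.1]
wrist_force: [-0.8, 0.4, 1.1]
opening: 0.0467
grasp_force: 0.0
```

```bash
python3 go.py .5412 .044 .035 -73.8
```

```text
q [ -19.5   19.8    4.3   74.6    0.  -125.5] pos [ 0.6139 -0.2178  0.0364] shift [-0.2717 -0.0019  0.0017] turn/10deg [ 0.006  0.006 -0.028]
```

Request:
send_rows:
  linear:
    - [-0.01,-0.0005,0]
    - [-0.01,-0.0005,0]
    - [-0.008,-0.0005,0]
    - [-0.006,-0.0005,0]
    - [-0.006,0,0]
    - [-0.008,0,0]
    - [-0.008,0,0]
    - [-0.008,0,0]
  twist:
    - [0,0,0]
    - [0,0,0]
    - [0,0,0]
    - [0,0,0]
    - [0,0,0]
    - [0,0,0]
    - [0,0,0]
    - [0,0,0]
  gripper: [55,55,55,55,55,55,55,55]

```text
time: 7.52
ee_pos: [0.5989, -0.155, 0.037]
tcp_rot: [-180.0, 0.0, -74.0]
wrist_force: [1.2, -3.6, 2.1]
opening: 0.0468
grasp_force: 1.6
```

Request:
send_rows:
  linear:
    - [-0.01,0,0]
    - [-0.01,0,0]
    - [-0.01,0,0]
    - [-0.01,0,0]
    - [-0.01,0,0]
    - [-0.01,0,0]
    - [-0.01,0,0]
    - [-0.01,0,0]
  twist:
    - [0,0,0]
    - [0,0,0]
    - [0,0,0]
    - [0,0,0]
    - [0,0,0]
    - [0,0,0]
    - [0,0,0]
    - [0,0,0]
  gripper: [55,55,55,55,55,55,55,55]

```text
time: 8.52
ee_pos: [0.5768, -0.0778, 0.0368]
tcp_rot: [180.0, 0.0, -74.0]
wrist_force: [1.3, -2.6, 1.9]
opening: 0.047
grasp_force: 1.7
```

Request:
send_rows:
  linear:
    - [-0.01,0,0]
    - [-0.01,0,0]
    - [-0.01,0,0]
    - [-0.01,0,0]
    - [-0.01,0,0]
    - [-0.006,0,0]
    - [-0.003,0,0]
    - [0,0,0]
  twist:
    - [0,0,0]
    - [0,0,0]
    - [0,0,0]
    - [0,0,0]
    - [0,0,0]
    - [0,0,0]
    - [0,0,0]
    - [0,0,0]
  gripper: [55,55,55,55,55,55,55,55]

```text
time: 9.52
ee_pos: [0.5605, -0.0213, 0.0366]
tcp_rot: [180.0, 0.1, -74.0]
wrist_force: [0.4, -0.6, -0.2]
opening: 0.0471
grasp_force: 0.0
```

```bash
python3 go.py .5412 .044 .035 -73.8;  python3 - <<'E'
from h import *
f=2.857
a=camera("top")[:,:,::-1];b=camera("scene")[:,:,::-1]
cv2.imwrite('pics/t2f.png',a);cv2.imwrite('pics/s2f.png',b)
c=np.hstack([cv2.resize(a[150:290,150:290],(400,400),interpolation=cv2.INTER_CUBIC),cv2.resize(b[110:250,210:350],(400,400),interpolation=cv2.INTER_CUBIC)])
cv2.imwrite('pics/c2.png',c)
E
```

```text
q [-2.200e+00  7.700e+00 -1.010e+01  7.220e+01  1.000e-01 -1.082e+02] pos [ 0.5605 -0.0213  0.0366] shift [-0.0681  0.0006  0.0017] turn/10deg [ 0.004  0.007 -0.022]
```

View pics/c2.png

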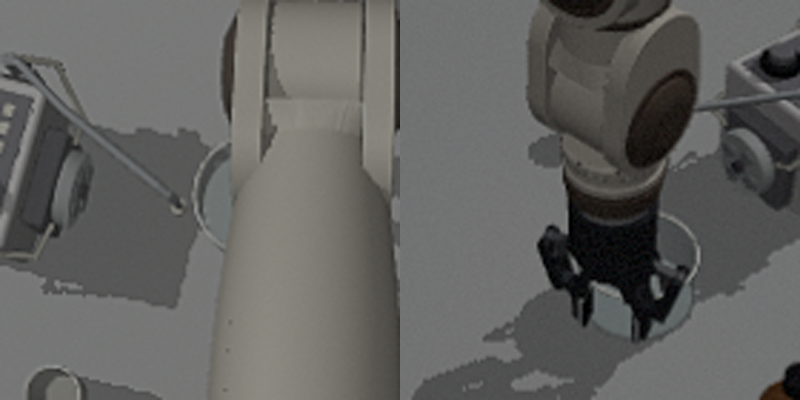

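```bash
python3 - <<'E'
from h import *
o=bot.get_obs()['ee_pos'];f=400/140
for z in (.0,.037,.1,.15,.19,.22,.25,.3): print(z,((proj("scene",[o[0],o[1],z])[0]-[210,110])*f+[400,0]).round(),((proj("top",[o[0],o[1],z])[0]-[150,150])*f).round())
d=o[:2]+.0635*np.array([-.279,.96]);print('dish pred',d)
t=np.radians(np.arange(0,360,45))
for n,off in(("top",(150,150,0)),("scene",(210,110,400))):
    P=np.c_[d[0]+.0575*np.cos(t),d[1]+.0575*np.sin(t),0*t+.065];print(((proj(n,P)-off[:2])*f+[off[2],0]).round().tolist())
    print('tip',((proj(n,[.5235,.105,.105])[0]-off[:2])*f+[off[2],0]).round())
E
```

```text
0.0 [612. 344.] [325. 185.]
0.037 [612. 320.] [325. 179.]
0.1 [613. 275.] [324. 167.]
0.15 [613. 236.] [324. 157.]
0.19 [613. 203.] [323. 148.]
0.22 [614. 177.] [323. 141.]
0.25 [614. 149.] [322. 133.]
0.3 [614. 100.] [321. 120.]
dish pred [0.54282476 0.03941335]
[[258.0, 132.0], [214.0, 150.0], [195.0, 194.0], [213.0, 238.0], [258.0, 256.0], [303.0, 237.0], [321.0, 193.0], [302.0, 149.0]]
tip [181. 209.]
[[687.0, 282.0], [698.0, 248.0], [674.0, 219.0], [630.0, 209.0], [591.0, 225.0], [577.0, 258.0], [600.0, 289.0], [646.0, 299.0]]
tip [665. 175.]
```

The dish is where predicted: in the top crop its rim's left edge is at 193 (195 predicted) and the white tip is at (178,209). I'll lean the tool's top back by 8° to clear the dosing arm, then push on slowly.

Request:
send_rows:
  linear:
    - [0,0,0]
    - [0,0,0]
    - [-0.0059,0,0.0008]
    - [-0.0079,0,0.0011]
    - [-0.0079,0,0.0011]
    - [-0.0059,0,0.0008]
    - [-0.003,0,0.0004]
    - [0,0,0]
  twist:
    - [0,-0.4,0]
    - [0,-0.4,0]
    - [0,0,0]
    - [0,0,0]
    - [0,0,0]
    - [0,0,0]
    - [0,0,0]
    - [0,0,0]
  gripper: [55,55,55,55,55,55,55,55]

```text
time: 10.62
ee_pos: [0.5522, 0.0085, 0.0371]
tcp_rot: [-180.0, 8.0, -74.0]
wrist_force: [0.6, 0.2, 0.3]
opening: 0.047
grasp_force: 0.0
```

```bash
python3 go.py .5412 .044 .035 -73.8;  python3 - <<'E'
from h import *
a=camera("top")[:,:,::-1];b=camera("scene")[:,:,::-1]
c=np.hstack([cv2.resize(a[170:260,170:260],(400,400),interpolation=cv2.INTER_CUBIC),cv2.resize(b[110:230,230:350],(400,400),interpolation=cv2.INTER_CUBIC)])
cv2.imwrite('pics/c3.png',c)
E
```

```text
q [  -2.8    8.9   -9.    74.7    7.6 -109. ] pos [0.5522 0.0085 0.0371] shift [-0.0365  0.0008  0.0073] turn/10deg [-0.002  0.804 -0.02 ]
```

View pics/c3.png

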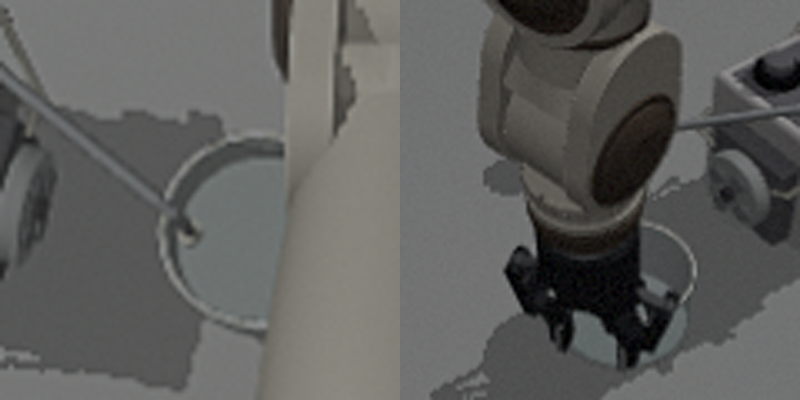

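```bash
python3 - <<'E'
from h import *
f=400/90
D=atz("top",np.array([260,232])/f+170,.065);T=atz("top",np.array([190,238])/f+170,.105)
print(D,T,T-D,np.linalg.norm((T-D)[:2]))
o=bot.get_obs()['ee_pos'];print('dish-tcp along/lat',(D-o)[:2]@[-.276,.961],(D-o)[:2]@[.961,.276])
t=np.radians(np.arange(0,360,30));P=np.c_[D[0]+.0575*np.cos(t),D[1]+.0575*np.sin(t),0*t+.065]
print(((proj("scene",P)-[230,110])*400/120+[400,0]).round().tolist())
print(((proj("top",P)-[170,170])*f).round().tolist())
E
```

```text
[0.53142402 0.0702005  0.065     ] [0.52229905 0.10690922 0.105     ] [-0.00912497  0.03670872  0.04      ] 0.037825856220899644
dish-tcp along/lat 0.06541987347572684 -0.0029562641012419633
[[680.0, 299.0], [692.0, 275.0], [686.0, 249.0], [664.0, 229.0], [631.0, 219.0], [597.0, 221.0], [568.0, 236.0], [554.0, 259.0], [558.0, 285.0], [579.0, 308.0], [614.0, 319.0], [651.0, 316.0]]
[[260.0, 136.0], [211.0, 149.0], [176.0, 185.0], [162.0, 233.0], [175.0, 282.0], [211.0, 317.0], [260.0, 330.0], [309.0, 316.0], [345.0, 280.0], [358.0, 231.0], [345.0, 183.0], [309.0, 148.0]]
```

Request:
send_rows:
  linear:
    - [-0.0059,0,0.0008]
    - [-0.0079,0,0.0011]
    - [-0.0079,0,0.0011]
    - [-0.0069,0,0.001]
    - [-0.004,0,0.0005]
    - [-0.002,0,0.0003]
    - [0,0,0]
    - [0,0,0]
  twist:
    - [0,0,0]
    - [0,0,0]
    - [0,0,0]
    - [0,0,0]
    - [0,0,0]
    - [0,0,0]
    - [0,0,0]
    - [0,0,0]
  gripper: [55,55,55,55,55,55,55,55]

```text
time: 11.72
ee_pos: [0.5427, 0.0417, 0.037]
tcp_rot: [180.0, 8.0, -74.0]
wrist_force: [-0.5, 1.3, -0.3]
opening: 0.0469
grasp_force: 0.0
```

```bash
python3 go.py .5412 .044 .035 -73.8;  python3 - <<'E'
from h import *
a=camera("top")[:,:,::-1];b=camera("scene")[:,:,::-1]
c=np.hstack([cv2.resize(a[170:260,170:260],(400,400),interpolation=cv2.INTER_CUBIC),cv2.resize(b[110:230,230:350],(400,400),interpolation=cv2.INTER_CUBIC)])
cv2.imwrite('pics/c4.png',c)
E
```

```text
q [   0.5    7.4  -10.7   74.     7.8 -105.6] pos [0.5427 0.0417 0.037 ] shift [-0.0024  0.0008  0.0024] turn/10deg [-0.     0.805 -0.024]
```

View pics/c4.png

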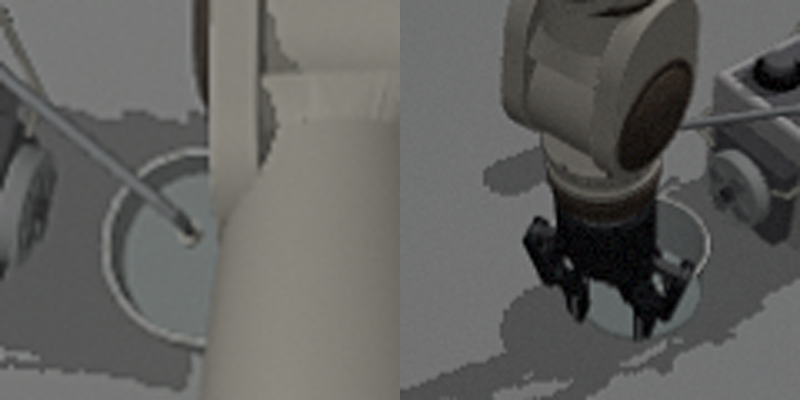

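```bash
python3 - <<'E'
from h import *
f=400/90
T=atz("top",np.array([190,238])/f+170,.105)
for c in((202,247),(203,246)):
    D=atz("top",np.array(c)/f+170,.065);print(D,T-D)
t=np.radians(np.arange(0,360,30));P=np.c_[D[0]+.0575*np.cos(t),D[1]+.0575*np.sin(t),0*t+.065]
print(((proj("scene",P)-[230,110])*400/120+[400,0]).round().tolist())
E
```

```text
[0.52293354 0.10417742 0.065     ] [-0.00063449  0.0027318   0.04      ]
[0.52351804 0.10359403 0.065     ] [-0.001219    0.00331519  0.04      ]
[[695.0, 271.0], [708.0, 248.0], [702.0, 223.0], [679.0, 203.0], [647.0, 194.0], [613.0, 196.0], [586.0, 210.0], [572.0, 233.0], [576.0, 258.0], [597.0, 279.0], [631.0, 290.0], [667.0, 287.0]]
```

The dish now stands within about 3 mm of the tip: the rim's centre is near (202,247) in the top crop and the tip is at (190,238), with parallax accounted for. I'll back off, then lift and go over to the key.

Request:
send_rows:
  linear:
    - [0.004,0,-0.0006]
    - [0.0079,0,-0.0011]
    - [0.0119,0,-0.0017]
    - [0.0198,0,-0.0028]
    - [0.0198,0,-0.0028]
    - [0.01,0,-0.0014]
    - [0,0,-0.03]
    - [0,0,-0.05]
  twist:
    - [0,0,0]
    - [0,0,0]
    - [0,0,0]
    - [0,0,0]
    - [0,0,0]
    - [0,0,0]
    - [0,0.4,0]
    - [0,0.4,0]
  gripper: [55,55,55,55,55,55,55,55]

```text
time: 12.82
ee_pos: [0.5643, -0.038, 0.1157]
tcp_rot: [179.8, -0.0, -74.1]
wrist_force: [1.1, 0.3, 0.6]
opening: 0.0468
grasp_force: 0.0
```

Request:
send_rows:
  linear:
    - [0,0,-0.05]
    - [0,0,-0.05]
    - [0,0,-0.05]
    - [0,0,-0.03]
    - [0,0,0]
  twist:
    - [0,0,0]
    - [0,0,0]
    - [0,0,0]
    - [0,0,0]
    - [0,0,0]
  gripper: [0,0,0,0,0]

```text
time: 13.45
ee_pos: [0.5661, -0.0375, 0.2992]
tcp_rot: [-179.8, -0.1, -74.1]
wrist_force: [0.6, -0.1, -0.5]
opening: 0.0002
grasp_force: 0.0
```

```bash
python3 go.py .533 .284 .29 -74;  python3 - <<'E'
from h import *
a=camera("top")[:,:,::-1];b=camera("scene")[:,:,::-1]
c=np.hstack([cv2.resize(a[170:260,150:240],(400,400),interpolation=cv2.INTER_CUBIC),cv2.resize(b[110:230,250:370],(400,400),interpolation=cv2.INTER_CUBIC)])
cv2.imwrite('pics/c5.png',c)
E
```

```text
q [  -3.8    8.9   20.4  101.4    0.  -109.8] pos [ 0.5661 -0.0375  0.2992] shift [-0.3182 -0.0565  0.0091] turn/10deg [-0.021 -0.005 -0.005]
```

View pics/c5.png

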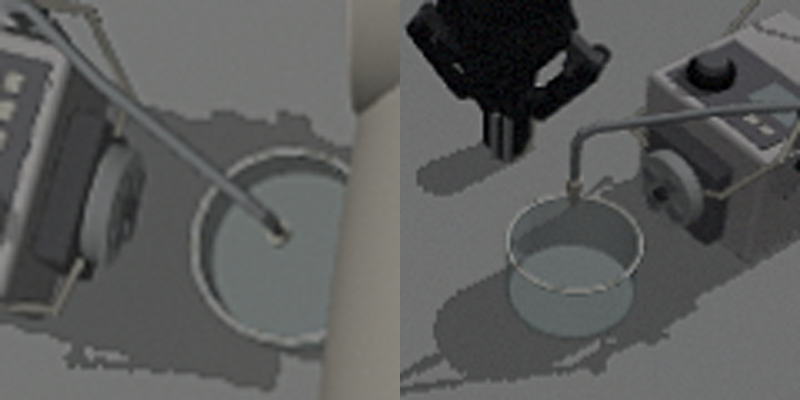

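```bash
python3 - <<'E'
from h import *
g=120/400
D=atz("scene",np.array([175.5,243.])*g+[250,110],.065)
for r in(201,204): T=atz("scene",np.array([173.5,r])*g+[250,110],.105);print(D,T,T-D)
t=np.radians(np.arange(0,360,45));P=np.c_[D[0]+.0575*np.cos(t),D[1]+.0575*np.sin(t),0*t+.065]
print(((proj("scene",P)-[250,110])/g).round().tolist())
f=400/90
D=atz("top",np.array([292,248])/f+[150,170],.065);T=atz("top",np.array([280,238])/f+[150,170],.105);print(D,T,T-D)
E
```

```text
[0.52728115 0.10234939 0.065     ] [0.51942752 0.10739759 0.105     ] [-0.00785362  0.0050482   0.04      ]
[0.52728115 0.10234939 0.065     ] [0.52155251 0.10455467 0.105     ] [-0.00572863  0.00220528  0.04      ]
[[232.0, 274.0], [243.0, 238.0], [215.0, 206.0], [166.0, 196.0], [122.0, 213.0], [107.0, 248.0], [133.0, 282.0], [186.0, 293.0]]
[0.52233563 0.10352237 0.065     ] [0.52229212 0.10627614 0.105     ] [-4.35051268e-05  2.75377014e-03  4.00000000e-02]
```

Request:
send_rows:
  linear:
    - [-0.05,-0.009,0]
    - [-0.05,-0.009,0]
    - [-0.05,-0.009,0]
    - [-0.05,-0.009,0]
    - [-0.05,-0.009,0]
    - [-0.05,-0.009,0]
    - [-0.018,-0.003,0.009]
    - [0,0,0]
  twist:
    - [0,0,0]
    - [0,0,0]
    - [0,0,0]
    - [0,0,0]
    - [0,0,0]
    - [0,0,0]
    - [0,0,0]
    - [0,0,0]
  gripper: [0,0,0,0,0,0,0,0]

```text
time: 14.55
ee_pos: [0.5321, 0.2847, 0.2854]
tcp_rot: [179.8, -0.0, -73.9]
wrist_force: [0.5, -0.9, -0.3]
opening: 0.0002
grasp_force: 0.0
```

```bash
python3 go.py .533 .284 .2 -74;  python3 - <<'E'
from h import *
print(proj("wrist",[[.533,.284,.152]]))
cv2.imwrite('pics/w6.png',camera("wrist")[:,:,::-1])
E
```

```text
q [ 28.1  14.1  25.  101.1   0.  -77.9] pos [0.5321 0.2847 0.2854] shift [ 0.0009 -0.001   0.0854] turn/10deg [ 0.022 -0.003  0.006]
[[279.43537747 203.64603772]]
```

View pics/w6.png

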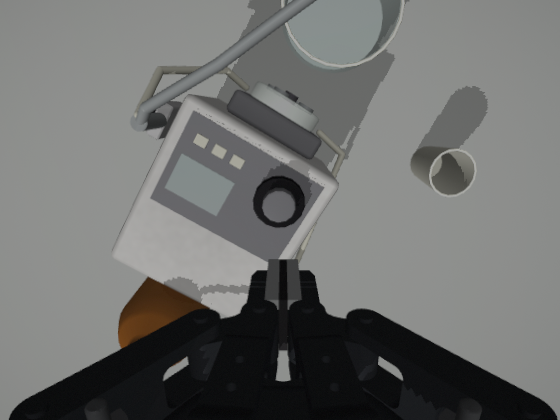

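The wrist view shows the round key's top at about (279,206), with (279,204) predicted, so the tool is already above it to within 2 mm. I'll press it.

Request:
send_rows:
  linear:
    - [-0.001,0,0.04]
    - [0,0,0.04]
    - [0,0,0.02]
    - [0,0,0.01]
    - [0,0,0]
    - [0,0,0]
  twist:
    - [0,0,0]
    - [0,0,0]
    - [0,0,0]
    - [0,0,0]
    - [0,0,0]
    - [0,0,0]
  gripper: [0,0,0,0,0,0]

```text
time: 15.35
ee_pos: [0.5328, 0.2851, 0.1791]
tcp_rot: [-179.9, 0.0, -74.1]
wrist_force: [-0.3, -0.2, 0.7]
opening: 0.0003
grasp_force: 0.0
```

Request:
send_rows:
  linear:
    - [0,0,0.004]
    - [0,0,0.004]
    - [0,0,0.003]
    - [0,0,0.002]
    - [0,0,0]
    - [0,0,0]
  twist:
    - [0,0,0]
    - [0,0,0]
    - [0,0,0]
    - [0,0,0]
    - [0,0,0]
    - [0,0,0]
  gripper: [0,0,0,0,0,0]

```text
time: 16.1
ee_pos: [0.5323, 0.2853, 0.1651]
tcp_rot: [180.0, 0.0, -74.0]
wrist_force: [-1.5, -0.2, 1.8]
opening: 0.0002
grasp_force: 1.0
```

Contact has just begun at z = 0.165, so I'll press on in 1–2 mm steps.

Request:
send_rows:
  linear:
    - [0,0,0.002]
    - [0,0,0.0015]
    - [0,0,0.001]
    - [0,0,0]
    - [0,0,0]
  twist:
    - [0,0,0]
    - [0,0,0]
    - [0,0,0]
    - [0,0,0]
    - [0,0,0]
  gripper: [0,0,0,0,0]

```text
time: 16.73
ee_pos: [0.5323, 0.2854, 0.1605]
tcp_rot: [-180.0, 0.0, -74.0]
wrist_force: [-1.7, 0.2, 5.2]
opening: 0.0
grasp_force: 2.3
```

Request:
send_rows:
  linear:
    - [0,0,0.001]
    - [0,0,0.0005]
    - [0,0,0]
    - [0,0,0]
  twist:
    - [0,0,0]
    - [0,0,0]
    - [0,0,0]
    - [0,0,0]
  gripper: [0,0,0,0]

```text
time: 17.23
ee_pos: [0.5324, 0.2853, 0.16]
tcp_rot: [-179.9, 0.0, -74.0]
wrist_force: [-4.0, -0.9, 12.2]
opening: -0.0004
grasp_force: 5.6
```

The 12 N reading, well over the key's 5 N, means it is against its stop and fully down. I'll lift off.

Request:
send_rows:
  linear:
    - [0,0,-0.005]
    - [0,0,-0.02]
    - [0,0,-0.04]
    - [0,0,-0.04]
    - [0,0,-0.02]
    - [0,0,0]
    - [0,0,0]
    - [0,0,0]
  twist:
    - [0,0,0]
    - [0,0,0]
    - [0,0,0]
    - [0,0,0]
    - [0,0,0]
    - [0,0,0]
    - [0,0,0]
    - [0,0,0]
  gripper: [0,0,0,0,0,0,0,0]

```text
time: 18.23
ee_pos: [0.5321, 0.2851, 0.2823]
tcp_rot: [179.9, -0.0, -74.0]
wrist_force: [-0.6, -0.6, 1.5]
opening: -0.0
grasp_force: 0.0
```

```bash
python3 -c "
from workcell import bot,ticket
o=bot.get_obs();print(o['ee_pos'],o['wrist_force'],abs(o['qd']).max());print(ticket.job_done())"
```

```text
[0.53208361 0.2851007  0.28226865] [-0.57960793 -0.60057052  1.48337848] 0.2962970846508412
the job is handed in; nothing more can be done
None
```

I handed the job in at about 18 s: by the camera views the dish stands 3–8 mm from directly under the dosing tip (limit 15 mm), and the start key was pressed to its stop (12 N) and let go; the hand-in gave no verdict.

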